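# Close the leg case and show the sample leg to the camera

## Task

The batch of furniture legs is packed: shut the plywood case's lid fully, then pick up the one long turned leg left lying out on the bench and hold it up in the air in front of the inspection camera. Hold it level at lens height with its bolt pointing straight at the middle of the lens and the flat square end it sticks out of 12 cm from the lens glass, and finish while still holding it there, steady and touching nothing but the gripper. Leave the short leg and the round bun foot where they are.

Things in the scene. Friction and masses are not known exactly. Their poses are not given: they have to be found in the camera images.
- case: Open-topped plywood box fixed to the bench, 200 (x) x 260 (y) x 90 mm high, holding three packed legs lying inside (not to be touched). Origin under the centre of its bottom; x points from its front to the hinge side, z up. Its lid is hinged along the top of the +x side.
- case_lid (a joint): Lid angle in rad: 0 is shut flat on the case, growing as it opens upward (1.57 would stand upright); starts half open, leaning towards the front of the case, its free edge up. The hinge is stiff: the lid stays at any angle, and a push of 1 to 3 N near the free edge moves it.
- lid_hinge (a point): On the hinge line, mid-width, at the lid's underside (90 mm above the bench). Axes turn with the lid: the lid plate (200 x 260 x 10 mm, 300 g, no handle) reaches 200 mm along its own -x, 130 mm either way along y (the hinge line); its outer face lies 10 mm up its z.
- lid_edge (a point): Middle of the lid's free edge, on the outer face, 200 mm from the hinge. Axes as lid_hinge.
- long_leg: Long wooden leg lying level on the bench, about 0.15 kg: square head 42 x 42 mm, 64 mm long; turned neck 24-36 mm thick, 58 mm long; round toe disc, 42 mm wide, 12 mm thick; 8 mm steel bolt sticking 28 mm out of the square end. Origin on the underside below the head's middle; +x along the leg to the bolt, z up; axis 21 mm above origin; balance point 15 mm from it towards the toe.
- leg_face (a point): Centre of the long leg's flat square end, where the bolt comes out: 32 mm along +x from the body origin, 21 mm up. Axes as long_leg.
- leg_toe (a point): Centre of the long leg's toe face at the far end from the bolt: 102 mm along -x from the body origin, 21 mm up.
- short_leg: A shorter leg of the same pattern with a bolt, lying on the bench, 42 x 42 mm head, 74 mm of wood, 102 mm with bolt. Origin under the middle of its 36 mm long head, x towards its bolt. Leave it alone.
- bun_foot: A round turned bun foot standing on the bench, 64 mm in diameter, 52 mm high. Origin at the centre of its underside. Leave it alone.
- camera: Inspection camera fixed on a post stand on the bench: base 100 x 120 mm, grey body 75 x 62 x 62 mm, black lens barrel 46 mm in diameter, lens axis level at 200 mm above the bench, top at 231 mm. Origin at the underside of the stand; x points out of its back, so the lens looks along its -x.
- lens (a point): Centre of the lens glass, 75 mm along the camera's -x from its origin, 200 mm up. Axes as camera.
- focus (a point): The point in the air on the lens axis 120 mm in front of the glass (195 mm along the camera's -x from its origin, 200 mm up). Axes as camera.
There are look-alikes about, which are no part of the job. Leave any yellow look-alike of the long_leg alone.

How it is judged (in metres and radians):
On the way:
1. the case lid is fully shut, with the long leg still lying on the bench (value of joint case_lid below 0.06 rad and height (world z) of long_leg below 0.03 m), for 0.2 s.
At the end, for the whole second after the job is handed in: Lid within 0.06 rad of shut; long leg held still in the air by the gripper alone, centre of its square end within 30 mm of the focus point, its axis within 0.21 rad of the lens axis, bolt towards the lens; short leg and bun foot within 40 mm of their starts (value of joint case_lid below 0.06 rad and distance between leg_face and focus below 0.03 m and angle between the x axis of long_leg and the x axis of camera, either way round below 0.21 rad and x of leg_toe in the frame of camera below -0.28 m and height (world z) of long_leg above 0.12 m and contact force between long_leg and the fingers above 1 N and contact force between long_leg and camera below 0.1 N and contact force between long_leg and case below 0.1 N and contact force between long_leg and short_leg below 0.1 N and contact force between long_leg and bun_foot below 0.1 N and linear speed of long_leg below 0.03 m/s and angular speed of long_leg below 0.3 rad/s and distance of each of short_leg, bun_foot from where it was at the start of the episode below 0.04 m); the arm keeps its last pose, push and grip.
It fails at once if the short leg or the bun foot is moved more than 40 mm (distance of any of short_leg, bun_foot from where it was at the start of the episode above 0.04 m).
It also fails if it takes over 54 s, if anything falls off the work surface, if the arm or the gripper's body presses on something with over 40 N, if the wrist force passes 120 N, or if a joint passes its speed limit or range.

## Robot

A 7-joint arm with a two-finger parallel gripper is mounted at the origin on the work surface. World frame = base frame: x ahead of the robot, y to its left, z up, the work surface at z = 0. Lengths are in mm, angles in rad, forces in N, time in s.
With the tool pointing down it reaches from about 400 to 875 mm from the base axis. Payload 4.4 kg.
Tool frame: the origin (TCP) lies at the very end of the fingers, on their centre line; the grasp point (between the pads) lies 19 mm behind it; y points along the fingers, x is the direction in which the jaws open and shut, and the axes are right-handed (so a half turn about y gives the same grasp; the last joint's range is limited). The gripper opens to 85 mm and grips with 20 to 120 N. Pads are 22 mm wide; open, the fingers measure 114 mm over their backs; the gripper's body (76 mm by 85 mm) begins 54 mm behind the grasp point. The pads swing forward as they close: fully open they stand 13 mm farther back than shut.
Start: joints at [1.153, 0.628, 0.038, 1.517, -0.027, 0.996, -0.02], TCP at [224.01, -610.194, 231.313] pointing down, gripper open.
Joint ranges: [-3.06, 3.06], [-0.37, 2.12], [-1.25, 1.32], [0.18, 2.47], [-1.1, 4.24], [0.23, 1.98], [-2.94, 2.94]. Speed limits (rad/s): [2.57, 2.57, 3.14, 3.14, 3.14, 3.14, 3.14].

## Interface

Orientations are given as [roll, pitch, yaw] about the fixed x, y, z axes, in that order (R = Rz(yaw) Ry(pitch) Rx(roll)).
In Python, from cell import readout, eyes, finish_job gives the robot as it stands. The module is installed in compiled form; this text tells all that it offers.
- The arm moves only by the tool apply_moves, never from a script. Its argument "commands" is a list that holds one entry, the list of rows, each a list of 6 numbers: the shift along the tool's x, y, z in units of 0.04 m (1.0 is 0.04 m), then the turn, a rotation vector about the tool's x, y, z in units of 5 degrees (1.0 is 5 degrees). A call has 1 to 8 rows; each row shifts and turns the pose as measured when the row begins, along the tool's axes as they then stand; what a row does not reach is not made up. A row lasts 1/12 s, in which the tool goes at most 41.7 mm and 7.16 degrees, less where a joint would pass 70% of its speed; a pose out of reach is approached as far as the arm can. A call with a number of a shift or a turn outside -1 to 1 is refused whole. A call with a gripper value outside its range is refused whole. "claw" is the finger opening in mm, from 0 to 85.4, set as the call begins (left out, the last holds). The fingers move at their own pace and stop on an object; the grip force is fixed at half the most. Time passes only in rows, so rows that do not move let the fingers close. It gives the time, the measured TCP pose, the force and the opening at its end, in the units of the state.
- readout.read_state(): the state, without advancing time (a new reading comes with each control period).
- eyes.get_image(name): name is "scene" or "top" or "wrist"; returns a dict with "image" (384x512x3 uint8, red, green, blue), "mtx" (3x3 intrinsics, pixels), "rvec" (rotation vector, rad) and "tvec" (3), from world to camera coordinates, as OpenCV has them. Camera axes: x right, y down, z forward; pixel columns grow to the right and rows downward; lengths in mm; the calibration is good to about 2 mm. A picture is of the moment at which its call begins. There is no depth.
- finish_job(): hands the job in, once; it reports no verdict.
The state is a dict: "clock": time; "qpos": joint angles; "qd": joint speeds; "tau": joint torques, N m; "eef_pos": TCP position; "tool_rot": TCP orientation; "force": force on the tool from outside, world axes, zero at the start; "torque": the same for the moment, N m; "width": finger opening in mm.
Only numpy, scipy, OpenCV 4.12 (cv2) and the standard library are available. Lean on these libraries where they do the work, as an engineer would, in place of code of your own. Each camera call takes 0.05 s, during which the arm holds its last target. There are 200 camera calls.

## Working session

There is one attempt and no reset: what is moved stays moved. The work goes in short steps, Python scripts to look and compute and a tool call to move; the robot and the scene stay as the last step left them, time stands still between calls to the robot, and variables do not carry over. Pictures are saved under pics/ and viewed, about 8 in all and at most 12, crops included, and the job is handed in when it is done.

Besides the shell and the picture viewer there is one more tool, called after "Call:" as name(argument=value, ...), one argument or row to a line, values as JSON. apply_moves: Moves the arm, as the interface text tells. Shifts and turns lie within -1 to 1; 1 stands for 0.04 m of shift or 5 degrees of turn. Its arguments: {"type":"object","properties":{"commands":{"type":"array"},"claw":{"type":"number"}},"required":["commands"]}

```bash
mkdir -p pics
cat > h.py <<'E'
import numpy as np, cv2
from scipy.spatial.transform import Rotation as R
from cell import readout, eyes, finish_job
def grab(n,f):
    d=eyes.get_image(n); cv2.imwrite('pics/'+f,d['image'][:,:,::-1]); np.savez('pics/'+f[:-4],**d); return d
def load(f): return np.load('pics/'+f+'.npz')
def ray(d,p):
    Rm=cv2.Rodrigues(d['rvec'])[0]; c=-Rm.T@d['tvec'].ravel()
    v=Rm.T@np.linalg.inv(d['mtx'])@np.array([p[0],p[1],1.]); return c,v
def at(d,p,z):
    c,v=ray(d,p); return c+v*(z-c[2])/v[2]
def proj(d,P): return cv2.projectPoints(np.float64(P).reshape(-1,3),d['rvec'],d['tvec'],d['mtx'],None)[0].reshape(-1,2)
def crop(f,x,y,w,h,s,o):
    im=cv2.imread('pics/'+f+'.png')[y:y+h,x:x+w]; cv2.imwrite('pics/'+o,cv2.resize(im,None,fx=s,fy=s,interpolation=cv2.INTER_CUBIC))
def st():
    s=readout.read_state(); return s
E
python3 - <<'E'
from h import *
a=grab('scene','s0.png');b=grab('top','t0.png')
print(st())
E
```

```text
{'clock': 0.1, 'qpos': array([ 1.15317389,  0.62920555,  0.03841876,  1.51827475, -0.02698167,
        0.99627682, -0.02000485]), 'qd': array([-5.99859423e-04, -3.31639645e-03, -7.68352221e-05, -2.37502881e-03,
       -4.96365636e-05,  7.92496739e-04,  1.87266292e-04]), 'tau': array([ 3.71482849e-03, -5.64539552e+01,  1.23096831e+00, -1.93973690e+01,
        1.13748774e-02,  5.50371260e-03, -2.66792011e-05]), 'eef_pos': array([ 223.84425883, -609.65355264,  230.50956674]), 'tool_rot': array([-1.57081032,  0.00164727, -1.2189479 ]), 'force': array([-0.31885237, -0.40648486,  0.86515126]), 'torque': array([-0.01904185,  0.01359381,  0.05207339]), 'width': 85.39843919660822}
```

View pics/s0.png

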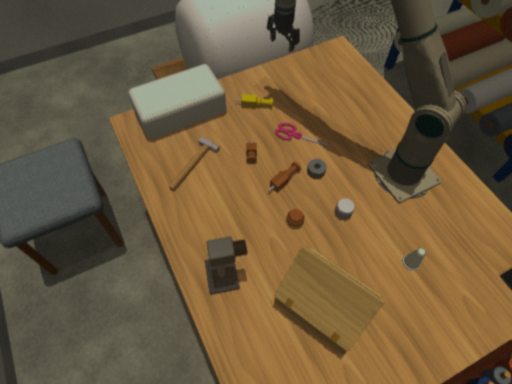

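View pics/t0.png

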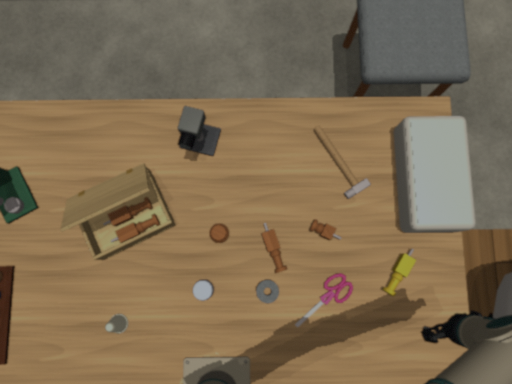

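Candidates for the long leg in the top image are brown (272,247), short brown (323,230) = short_leg, yellow (400,272) = look-alike, and two or three packed legs in the case (130,210). I choose (272,247). Next I take one crop of the leg, camera and case.

Run:
```python
from h import *
crop('t0',55,95,300,190,2.66,'c1.png')
d=load('t0')
Rm=cv2.Rodrigues(d['rvec'])[0]; print(-Rm.T@d['tvec'].ravel(), Rm.round(3), d['mtx'])
crop('s0',190,140,200,215,2.7,'c2.png')
```

```text
[ 370.34256388 -114.19774498 1486.68182707] [[-0.012 -1.     0.004]
 [-0.986  0.011 -0.169]
 [ 0.169 -0.006 -0.986]] [[455.48984442   0.         253.81362805]
 [  0.         455.48984442 190.72417968]
 [  0.           0.           1.        ]]
```

View pics/c1.png

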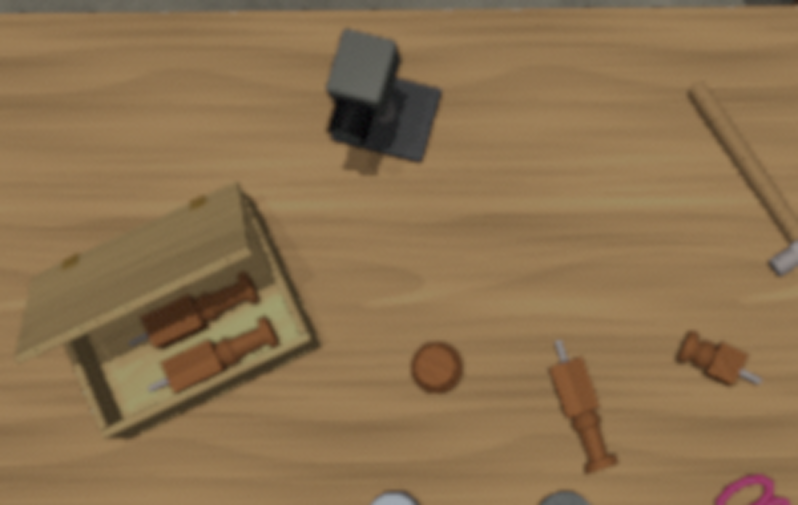

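View pics/c2.png

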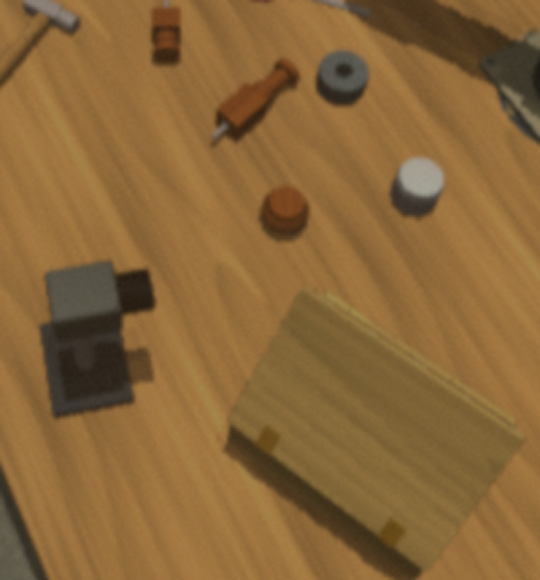

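The crops show the long brown leg at c1 (560,343) bolt tip to (600,463) toe. The lid's free edge runs from (17,357) to (250,250), with the hinge marks at (70,262) and (198,202). The camera body top is near (363,65) and the barrel below it points down-left.

Run:
```python
from h import *
from scipy.optimize import least_squares
T=load('t0');S=load('s0')
t=lambda u,v:(55+(u+.0)/2.66,95+v/2.66); s=lambda u,v:(190+u/2.7,140+v/2.7)
b=at(T,t(560,343),21);e=at(T,t(600,463),21);print('leg top',b,e,np.hypot(*(b-e)[:2]),'should 162')
b2=at(S,s(213,142),21);e2=at(S,s(291,70),21);print('leg scene',b2,e2,np.hypot(*(b2-e2)[:2]))
def W(x,y,yaw,P): return np.array([x,y,0])+np.asarray(P,float)@R.from_euler('z',yaw).as_matrix().T
def lid(th,P):  # lid coords -> case
    P=np.asarray(P,float); c,s_=np.cos(th),np.sin(th)
    # lid -x raised: rotate about y
    return np.array([100,0,90])+P@np.array([[c,0,-s_],[0,1,0],[s_,0,c]])
# local -200,0,0 -> (-200c, 0, +200s)
rim=[[-100,-130,90],[-100,130,90]]; lp=[[0,-130,10],[-200,-130,10],[-200,130,10]]
lps=[[0,-130,10],[-200,-130,10],[-200,130,10],[0,130,10]]
ot=np.array([t(317,340),t(110,432),t(240,185),t(250,250),t(17,357)])
os_=np.array([s(230,420),s(308,290),s(525,437),s(420,573)])
def f(p):
    x,y,w,th=p
    return np.r_[(proj(T,W(x,y,w,np.r_[rim,lid(th,lp)]))-ot).ravel(),(proj(S,W(x,y,w,lid(th,lps)))-os_).ravel()]
r=least_squares(f,[600,300,.4,.8],x_scale=[100,100,1,1],loss='soft_l1');print('case',r.x,f(r.x).reshape(-1,2).round(1).tolist())
x,y,w,th=r.x; print('lid edge',W(x,y,w,lid(th,[[-200,-130,10],[-200,0,10],[-200,130,10]])).round(),'front rim',W(x,y,w,rim).round(), 'hinge',W(x,y,w,[[100,0,90]]).round())
# camera body top
bt=lambda o:[[o+37.5,31,231],[o+37.5,-31,231],[o-37.5,-31,231],[o-37.5,31,231]]
ct=np.array([t(347,30),t(400,42),t(385,105),t(328,95)]); 
def g(p): return (proj(T,W(*p,bt(0)))-ct).ravel()
r=least_squares(g,[750,80,-.2],x_scale=[100,100,1]);print('cam top-body',r.x,g(r.x).round(1))
cs=np.array([s(50,325),s(46,273),s(112,262),s(122,312)]) # order guess
for k in range(4):
  g2=lambda p:(proj(S,W(*p,bt(0)))-np.roll(cs,k,0)).ravel()
  q=least_squares(g2,r.x,x_scale=[100,100,1]);print('  scene',q.x,q.cost)
# base footprint top view
print('base c',[at(T,t(*p),5).round() for p in [(440,88),(420,160),(345,147)]],[at(S,s(*p),5).round() for p in [(42,323),(55,415),(132,400)]])
d=at(S,s(152,292),200);print('barrel end scene',d, at(T,t(350,137),190))
print('bun',at(T,t(437,367),52),'short',at(T,t(715,358),21))
```

```text
leg top [ 512.79519995 -159.32665312   21.        ] [ 368.8547496  -204.65702814   21.        ] 150.90956280268188 should 162
leg scene [ 518.96227662 -143.25274564   21.        ] [ 361.58332465 -199.40949508   21.        ] 167.09792049176593
case [5.50277451e+02 2.91908732e+02 4.30124497e-01 9.00255465e-01] [[-2.8, -0.2], [-3.8, 1.8], [-0.8, -2.0], [-0.2, 0.3], [-1.2, 0.5], [-2.5, -1.1], [-2.2, -3.1], [-1.1, -0.2], [0.5, -0.9]]
lid edge [[590. 167. 253.]
 [535. 285. 253.]
 [481. 403. 253.]] front rim [[514. 132.  90.]
 [405. 368.  90.]] hinge [[641. 334.  90.]]
cam top-body [ 7.92512880e+02  5.27240245e+01 -2.30251581e-01] [-0.6 -0.2  0.4 -0.2 -0.1  0.6  0.3 -0.2]
  scene [ 7.97864727e+02  6.56618302e+01 -2.88845714e-01] 0.8471493881607861
  scene [797.82601186  65.34349457   1.28270851] 22.639014087906695
  scene [797.86472664  65.66183012   2.85274692] 0.8471493881607854
  scene [797.82601211  65.34349485  -1.85888408] 22.63901408790653
base c [array([841., -13.,   5.]), array([747.,  12.,   5.]), array([765., 107.,   5.])] [array([834., -13.,   5.]), array([867., 103.,   5.]), array([775., 128.,   5.])]
barrel end scene [725.8381732   86.49063652 200.        ] [726.90430074  73.88697141 190.        ]
bun [483.06874593 -12.47637351  52.        ] short [ 492.38858871 -346.64606318   21.        ]
```

The two views agree to about 10 mm. The case is at about (550,292), yaw 0.43, with the lid at about 0.9 rad. The lens is at about (724,77), yaw -0.26, and the leg near (450,-175), yaw about 18°. I now go above the leg, with one wrist look there.

Call:
apply_moves(
  commands=[
    [[-0.68,-0.2,0.68,0,0,0],[-0.68,-0.2,0.68,0,0,0],[-0.68,-0.2,0.68,0,0,0],[-0.68,-0.2,0.68,0,0,0],[-0.68,-0.2,0.68,0,0,0],[-0.68,-0.2,0.68,0,0,0],[-0.68,-0.2,0.68,0,0,0],[-0.68,-0.2,0.68,0,0,0]],
  ],
  claw=85,
)

```text
clock: 0.77
eef_pos: [349.9, -326.4, 289.3]
tool_rot: [-1.58, 0.008, -1.237]
force: [0.4, 0.0, 0.2]
width: 85.1
```

```bash
cat >> h.py <<'E'
def to(P,yaw=None):
    s=st(); r=R.from_euler('xyz',s['tool_rot']); d=r.as_matrix().T@(np.array(P,float)-s['eef_pos'])/40
    y=s['tool_rot'][2] if yaw is None else yaw
    t=r.inv()*R.from_euler('xyz',[-np.pi/2,0,y])
    print('pos',s['eef_pos'].round(1),'rot',s['tool_rot'].round(3),'F',s['force'].round(1),'w',round(s['width'],1),'clk',round(s['clock'],2)); print('shift',d.round(2),'norm',np.linalg.norm(d).round(2),'turn',(np.degrees(t.as_rotvec())/5).round(2))
E
python3 -c "
from h import *
to([430,-170,330])"
```

```text
pos [ 349.9 -326.4  289.3] rot [-1.58   0.008 -1.237] F [0.4 0.  0.2] w 85.1 clk 0.77
shift [-3.05 -1.02  3.16] norm 4.51 turn [ 0.1  0.  -0.1]
```

Call:
apply_moves(
  commands=[
    [[-0.68,-0.22,0.7,0,0,0],[-0.68,-0.22,0.7,0,0,0],[-0.68,-0.22,0.7,0,0,0],[-0.68,-0.22,0.7,0,0,0],[-0.3,-0.1,0.3,0.1,0,-0.1],[0,0,0,0,0,0],[0,0,0,0,0,0]],
  ],
)

```text
clock: 1.35
eef_pos: [433.0, -153.8, 330.9]
tool_rot: [-1.567, 0.002, -1.221]
force: [0.7, -0.4, 0.3]
width: 84.7
```

```bash
python3 -c "
from h import *
grab('wrist','w1.png')
to([555,294,290],-1.145)"
```

```text
pos [ 432.8 -154.   330.7] rot [-1.567  0.003 -1.222] F [-0.5 -0.2  0.6] w 84.5 clk 1.4
shift [-9.48  1.07  6.69] norm 11.65 turn [-0.04 -0.88 -0.03]
```

View pics/w1.png

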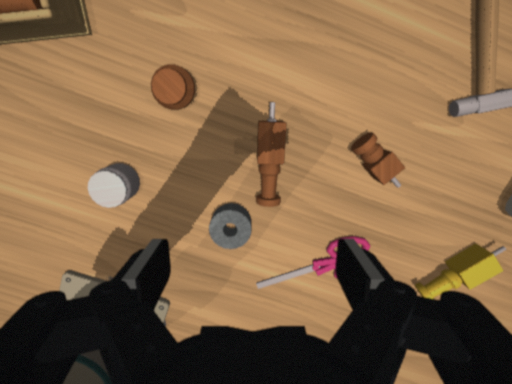

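The wrist view shows the bolt tip at (271,101), the toe at (267,201), the head's front edge at (271,121) and its rear at (271,163). I compute the leg pose and move up to the lid.

```bash
python3 -c "
from h import *
d=load('w1')
b=at(d,(271.5,101),21);e=at(d,(267.5,203),21);print(b,e,np.hypot(*(b-e)[:2]),np.degrees(np.arctan2(*(b-e)[1::-1])))
h=[at(d,p,42) for p in [(258,121),(285,121),(258,163),(284,163)]];print(np.round(h,0), np.mean(h,0))
"
```

```text
[ 518.14748104 -152.88963265   21.        ] [ 363.33712277 -205.29652673   21.        ] 163.440293604797 18.702151308213633
[[ 484. -143.   42.]
 [ 498. -181.   42.]
 [ 425. -165.   42.]
 [ 439. -202.   42.]] [ 461.7401443  -172.82491858   42.        ]
```

Call:
apply_moves(
  commands=[
    [[-0.8,0,0.57,0,0,0],[-0.8,0,0.57,0,0,0],[-0.8,0,0.57,0,0,0],[-0.8,0,0.57,0,0,0],[-0.8,0,0.57,0,0,0],[-0.8,0,0.57,0,0,0],[-0.8,0,0.57,0,0,0],[-0.8,0,0.57,0,0,0]],
  ],
  claw=0,
)

```text
clock: 2.07
eef_pos: [522.5, 128.6, 325.2]
tool_rot: [-1.581, -0.008, -1.273]
force: [0.6, -0.2, -0.5]
width: 0.2
```

```bash
python3 -c "
from h import *
to([555,294,300],-1.145)"
```

```text
pos [522.5 128.6 325.2] rot [-1.581 -0.008 -1.273] F [ 0.6 -0.2 -0.5] w 0.2 clk 2.07
shift [-3.72  0.58  1.99] norm 4.26 turn [ 0.13 -1.47  0.09]
```

Call:
apply_moves(
  commands=[
    [[-0.85,0,0.45,0,-0.4,0],[-0.85,0,0.45,0,-0.4,0],[-0.85,0.1,0.45,0,-0.4,0],[-0.85,0.2,0.45,0.1,-0.3,0.1],[-0.3,0.3,0.2,0,0,0],[0,0,0,0,0,0]],
  ],
)

```text
clock: 2.57
eef_pos: [552.4, 297.1, 292.0]
tool_rot: [-1.579, 0.0, -1.148]
force: [0.1, -0.8, -0.5]
width: 0.2
```

```bash
python3 -c "
from h import *
d=grab('scene','s1.png');crop('s1',240,140,180,215,2.7,'c3.png')
to([555,294,260],-1.145)
to([505,272,101],-1.145)"
```

```text
pos [552.8 295.6 293. ] rot [-1.578 -0.    -1.149] F [ 0.9 -0.  -0.3] w 0.0 clk 2.62
shift [0.06 0.82 0.04] norm 0.83 turn [ 0.08 -0.05  0.01]
pos [552.8 295.6 293. ] rot [-1.578 -0.    -1.149] F [ 0.9 -0.  -0.3] w 0.0 clk 2.62
shift [ 0.05  4.81 -1.3 ] norm 4.98 turn [ 0.08 -0.05  0.01]
```

View pics/c3.png

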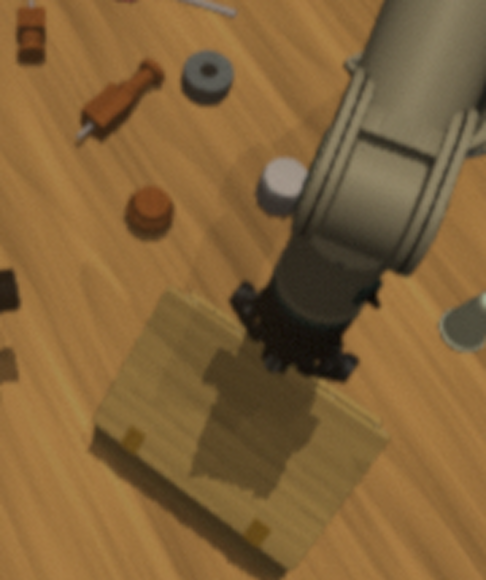

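The gripper is over the lid just inside the free edge, near crop (275,360). I push down in slow rows.

Call:
apply_moves(
  commands=[
    [[0,0.5,0.0,0,0,0],[0,0.5,0.0,0,0,0],[0,0.4,-0.1,0,0,0],[0,0.4,-0.12,0,0,0],[0,0.4,-0.12,0,0,0],[0,0.4,-0.12,0,0,0]],
  ],
)

```text
clock: 3.12
eef_pos: [546.9, 270.2, 191.8]
tool_rot: [-1.566, -0.011, -1.172]
force: [0.1, 1.6, 2.1]
width: -0.2
```

```bash
python3 -c "
from h import *
to([505,272,101],-1.145)"
```

```text
pos [546.9 270.2 191.8] rot [-1.566 -0.011 -1.172] F [0.1 1.6 2.1] w -0.2 clk 3.12
shift [-0.47  2.26 -0.96] norm 2.5 turn [-0.05 -0.31  0.12]
```

Contact force is about 2 N, as expected. I continue down.

Call:
apply_moves(
  commands=[
    [[-0.1,0.35,-0.15,0,0,0],[-0.1,0.35,-0.15,0,0,0],[-0.1,0.35,-0.15,0,0,0],[-0.1,0.3,-0.15,0,0,0],[-0.1,0.3,-0.15,0,0,0],[0,0.2,-0.1,0,0,0],[0,0,0,0,0,0]],
  ],
)

```text
clock: 3.7
eef_pos: [517.0, 247.5, 117.2]
tool_rot: [-1.565, -0.027, -1.205]
force: [-0.1, -0.5, 0.7]
width: -0.1
```

```bash
python3 -c "
from h import *
to([505,272,101],-1.145)"
```

```text
pos [517.  247.5 117.2] rot [-1.565 -0.027 -1.205] F [-0.1 -0.5  0.7] w -0.1 clk 3.7
shift [-0.69  0.39 -0.06] norm 0.79 turn [-0.06 -0.69  0.31]
```

Call:
apply_moves(
  commands=[
    [[-0.1,0.2,0,0,-0.2,0.1],[-0.1,0.15,0,0,-0.2,0.1],[0,0.12,0,0,0,0],[0,0.12,0,0,0,0],[0,0.12,0,0,0,0],[0,0.1,0,0,0,0]],
  ],
)

```text
clock: 4.2
eef_pos: [517.8, 249.6, 100.4]
tool_rot: [-1.56, -0.013, -1.177]
force: [-8.8, -3.3, 25.3]
width: 0.4
```

```bash
python3 -c "
from h import *
to([505,272,101],-1.145)"
```

```text
pos [517.8 249.6 100.4] rot [-1.56  -0.013 -1.177] F [-8.8 -3.3 25.3] w 0.4 clk 4.2
shift [-0.64 -0.02 -0.08] norm 0.65 turn [-0.12 -0.36  0.15]
```

Lid contact at z=100.4 with 25 N, so it is shut at the expected height. I lift off and travel to the leg.

Call:
apply_moves(
  commands=[
    [[0,-0.6,0,0,0,0],[0,-0.9,0,0.1,0,0.1],[0.3,-0.9,0,0,0.3,0],[0.8,-0.3,-0.4,0,0.3,0],[0.9,0,-0.4,0,0.2,0],[0.9,0,-0.4,0,0,0],[0.9,0,-0.4,0,0,0],[0.9,0,-0.4,0,0,0]],
  ],
  claw=85,
)

```text
clock: 4.87
eef_pos: [509.0, 51.7, 215.7]
tool_rot: [-1.533, 0.004, -1.23]
force: [1.1, -1.0, 0.6]
width: 85.0
```

```bash
python3 -c "
from h import *
d=grab('top','t2.png');crop('t2',55,95,300,190,2.66,'c4.png')
to([452,-175,120],-1.244)"
```

```text
pos [507.8  40.1 215.1] rot [-1.538 -0.002 -1.242] F [-1.9 -7.5 -1.1] w 85.1 clk 4.92
shift [ 4.63  2.29 -3.13] norm 6.04 turn [-0.37  0.02  0.03]
```

View pics/c4.png

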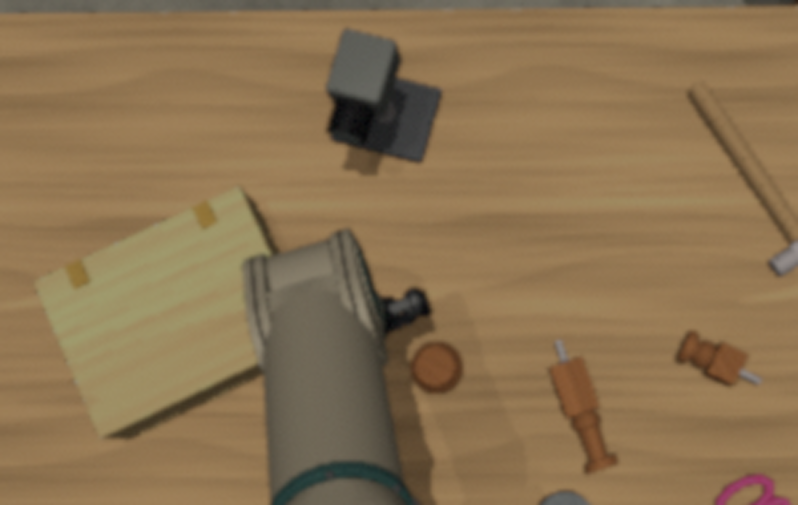

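The lid lies flat on the case, with its outline from (38,283) to (245,190) down to (105,435). The leg, short leg and bun are unmoved. On to hover.

Call:
apply_moves(
  commands=[
    [[0.8,0,-0.54,-0.1,0,0],[0.8,0,-0.54,-0.1,0,0],[0.8,0,-0.54,-0.1,0,0],[0.8,0.4,-0.54,-0.1,0,0],[0.7,0.6,-0.45,0,0,0],[0.3,0.6,-0.25,0,0,0],[0,0.4,0,0,0,0],[0,0,0,0,0,0]],
  ],
)

```text
clock: 5.58
eef_pos: [458.3, -162.2, 133.6]
tool_rot: [-1.563, -0.01, -1.255]
force: [0.1, -0.2, -0.1]
width: 85.2
```

```bash
python3 -c "
from h import *
grab('wrist','w2.png')
to([452,-175,100],-1.244)"
```

```text
pos [ 458.7 -162.2  134.6] rot [-1.563 -0.011 -1.255] F [-0.6 -0.3  0.3] w 85.2 clk 5.63
shift [ 0.24  0.87 -0.27] norm 0.94 turn [-0.09 -0.12  0.12]
```

View pics/w2.png

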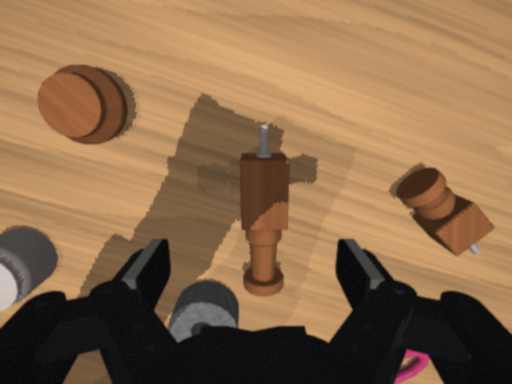

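Close up, the head top spans (240,154)–(288,229), the bolt tip is at (264,124) and the toe at (263,292).

```bash
python3 -c "
from h import *
d=load('w2')
h=[at(d,p,42) for p in [(240,154),(288,154),(240,229),(288,229)]];c=np.mean(h,0);print(np.round(h),c)
b=at(d,(264.5,125),21);e=at(d,(263,288),21);print(b,e,np.degrees(np.arctan2(*(b-e)[1::-1])),np.hypot(*(b-e)[:2]))
to([c[0]-9.5,c[1]-3.2,6],-1.244)"
```

```text
[[ 489. -143.   42.]
 [ 502. -180.   42.]
 [ 425. -162.   42.]
 [ 438. -203.   42.]] [ 463.58982857 -172.12224857   42.        ]
[ 516.8256661 -155.624963    21.       ] [ 359.97121343 -207.07927806   21.        ] 18.161487237102467 165.07836279347197
pos [ 458.7 -162.2  134.6] rot [-1.563 -0.011 -1.255] F [-0.6 -0.3  0.3] w 85.2 clk 5.63
shift [ 0.24  3.22 -0.24] norm 3.23 turn [-0.09 -0.12  0.12]
```

Call:
apply_moves(
  commands=[
    [[0.24,0.3,-0.26,-0.1,0,0.1],[0,0.6,0,0,0,0],[0,0.6,0,0,0,0],[0,0.6,0,0,0,0],[0,0.4,0,0,0,0],[0,0.2,0,0,0,0],[0,0.1,0,0,0,0]],
  ],
)

```text
clock: 6.22
eef_pos: [465.2, -172.5, 26.8]
tool_rot: [-1.553, -0.011, -1.246]
force: [0.3, -0.2, 0.1]
width: 85.1
```

```bash
python3 -c "
from h import *
to([453.5,-175.2,6],-1.25)"
```

```text
pos [ 465.2 -172.5   26.8] rot [-1.553 -0.011 -1.246] F [ 0.3 -0.2  0.1] w 85.1 clk 6.22
shift [-0.03  0.52 -0.31] norm 0.6 turn [-0.2   0.05  0.12]
```

Call:
apply_moves(
  commands=[
    [[0,0.2,-0.2,-0.2,0,0.1],[0,0.2,-0.15,0,0,0],[0,0.15,0,0,0,0],[0,0.0,0,0,0,0]],
  ],
)

```text
clock: 6.55
eef_pos: [454.8, -176.5, 6.2]
tool_rot: [-1.568, -0.004, -1.242]
force: [-0.3, -0.6, 0.5]
width: 84.8
```

```bash
python3 -c "
from h import *
to([453.5,-175.2,6],-1.25)"
```

```text
pos [ 454.8 -176.5    6.2] rot [-1.568 -0.004 -1.242] F [-0.3 -0.6  0.5] w 84.8 clk 6.55
shift [-0.04  0.   -0.02] norm 0.05 turn [-0.03  0.09  0.04]
```

Call:
apply_moves(
  commands=[
    [[0,0,0,0,0,0],[0,0,0,0,0,0],[0,0,0,0,0,0],[0,0,0,0,0,0],[0,0,0,0,0,0],[0,0,0,0,0,0],[0,0,0,0,0,0],[0,0,0,0,0,0]],
  ],
  claw=0,
)

```text
clock: 7.22
eef_pos: [456.9, -177.2, 9.7]
tool_rot: [-1.565, -0.006, -1.242]
force: [-0.1, -1.0, -1.2]
width: 41.5
```

Call:
apply_moves(
  commands=[
    [[0,-0.3,0,0,0,0],[0,-0.6,0,0,0,0],[0,-0.8,0,0,0,0],[0,-0.8,0,0,0,0],[0,-0.8,0,0,0,0],[0,-0.8,0,0,0,0],[0,-0.8,0,0,0,0],[0,-0.3,0,0,0,0]],
  ],
)

```text
clock: 7.88
eef_pos: [451.5, -174.6, 221.8]
tool_rot: [-1.576, 0.002, -1.24]
force: [-0.2, 0.5, -1.3]
width: 41.7
```

```bash
python3 -c "
from h import *
grab('wrist','w3.png')
to([580,113,190],-1.57-.26)"
```

```text
pos [ 452.2 -174.9  222.7] rot [-1.574e+00  1.000e-03 -1.240e+00] F [0.2 0.4 0.6] w 41.1 clk 7.93
shift [-5.77  0.8   5.36] norm 7.92 turn [0.04 6.76 0.01]
```

View pics/w3.png

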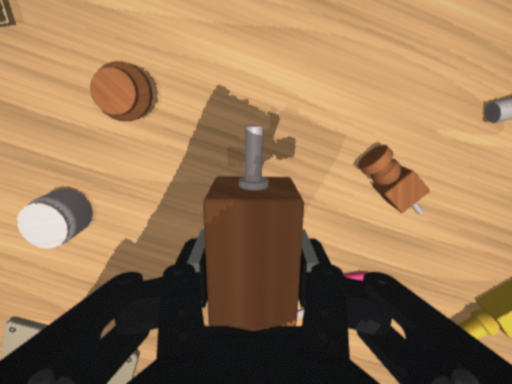

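The leg is gripped at a width of 41.5 mm. The top-front edge runs (204,200)–(303,200), the bottom-front edge (216,178)–(294,178), and the bolt tip is at (254,128). I fit the leg's pose in the tool.

```bash
cat >> h.py <<'E'
def leg_pts(): return np.array([[32,21,42],[32,-21,42],[32,21,0],[32,-21,0],[60,0,21]],float)
E
python3 - <<'E'
from h import *
from scipy.optimize import least_squares
d=load('w3'); s=st(); p=s['eef_pos']; Rt=R.from_euler('xyz',s['tool_rot']).as_matrix()
fwd,side,up=Rt[:,2],-Rt[:,0],-Rt[:,1]; B=np.c_[fwd,side,up]
ob=np.array([(204,200),(303,200),(216,178),(294,178),(254,128)])
def pts(q):
    a,y,h,pi,yw=q; L=(leg_pts()-[0,0,21])@R.from_euler('zy',[yw,-pi]).as_matrix().T+[a,y,h]
    return p+L@B.T
f=lambda q:(proj(d,pts(q))-ob).ravel()
r=least_squares(f,[7,0,11,0,0],x_scale=[10,10,10,.1,.1]);print(r.x.round(3),f(r.x).round(1)); print(f([7,0,11,0,0]).round(1))
E
```

```text
[ 2.844 -0.816  8.522 -0.029  0.   ] [-0.3 -0.1  1.7 -0.1  0.4 -0.2 -2.4 -0.2  0.1  0.5]
[-4.2 -5.7  1.7 -5.7 -2.2 -7.2 -2.7 -7.2 -1.7 -8.4]
```

Call:
apply_moves(
  commands=[
    [[0,0,0,0,0.9,0],[0,0,0,0,0.9,0],[0,0,0,0,0.9,0],[0,0,0,0,0.9,0],[0,0,0,0,0.9,0],[0,0,0,0,0.9,0],[0,0,0,0,0.9,0],[0,0,0,0,0.4,0]],
  ],
)

```text
clock: 8.6
eef_pos: [448.0, -174.7, 218.8]
tool_rot: [-1.58, -0.002, -1.854]
force: [0.2, -0.2, -1.5]
width: 41.5
```

```bash
python3 -c "
from h import *
to([573,117,200],-1.831)"
```

```text
pos [ 448.  -174.7  218.8] rot [-1.58  -0.002 -1.854] F [ 0.2 -0.2 -1.5] w 41.5 clk 8.6
shift [-7.88  0.44  0.97] norm 7.95 turn [ 0.11 -0.27  0.03]
```

Call:
apply_moves(
  commands=[
    [[-0.5,0,0.05,0,0,0],[-0.8,0,0.1,0,0,0],[-0.8,0,0.1,0,0,0],[-0.8,0,0.1,0,0,0],[-0.8,0,0.1,0.1,-0.1,0],[-0.8,0,0.1,0,-0.1,0],[-0.8,0,0.1,0,-0.1,0],[-0.7,0,0.1,0,0,0]],
  ],
)

```text
clock: 9.27
eef_pos: [539.0, 46.6, 207.2]
tool_rot: [-1.587, -0.013, -1.847]
force: [0.4, -0.1, -1.2]
width: 41.4
```

```bash
python3 -c "
from h import *
to([573,117,190],-1.831)"
```

```text
pos [539.   46.6 207.2] rot [-1.587 -0.013 -1.847] F [ 0.4 -0.1 -1.2] w 41.4 clk 9.27
shift [-1.93  0.4   0.34] norm 2.0 turn [ 0.18 -0.18  0.15]
```

Call:
apply_moves(
  commands=[
    [[-0.6,0.1,0.1,0.1,-0.1,0.1],[-0.6,0.1,0.1,0.1,-0.1,0],[-0.3,0.1,0.1,0,0,0],[0,0,0,0,0,0],[0,0,0,0,0,0]],
  ],
)

```text
clock: 9.68
eef_pos: [565.5, 111.7, 188.3]
tool_rot: [-1.576, -0.004, -1.818]
force: [-0.2, -0.8, -1.3]
width: 41.2
```

```bash
python3 -c "
from h import *
to([573,117,190],-1.831)
grab('wrist','w4.png');grab('scene','s4.png');grab('top','t4.png')
a=cv2.imread('pics/w4.png');b=cv2.imread('pics/s4.png')[190:310,180:340];c=cv2.imread('pics/t4.png')[95:215,140:300]
b,c=[cv2.resize(i,None,fx=2.5,fy=2.5,interpolation=cv2.INTER_CUBIC) for i in (b,c)]
a=cv2.resize(a[:300],(512,300)); cv2.imwrite('pics/m4.png',np.vstack([np.hstack([b,c]),np.pad(a[:,:],((0,0),(0,288),(0,0)))]))
"
```

```text
pos [565.5 111.7 188.3] rot [-1.576 -0.004 -1.818] F [-0.2 -0.8 -1.3] w 41.2 clk 9.68
shift [-0.17 -0.04  0.15] norm 0.23 turn [0.06 0.15 0.05]
```

View pics/m4.png

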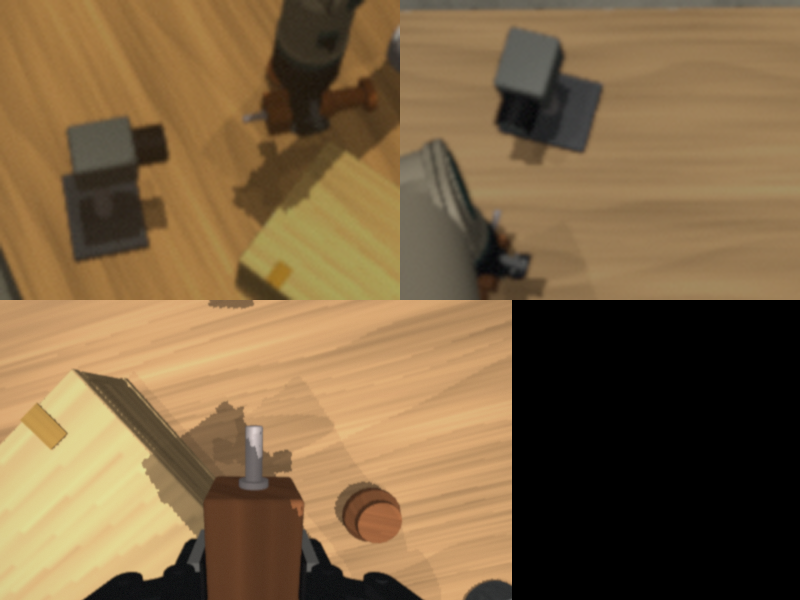

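The leg is in the air with its bolt toward the barrel. In the scene tile the bolt tip is at (245,118) and the barrel end about (165,145). I check the lens estimate with a projected wireframe, enlarged.

Run:
```python
from h import *
T=load('t4');S=load('s4')
def W(x,y,yaw,P): return np.array([x,y,0])+np.asarray(P,float)@R.from_euler('z',yaw).as_matrix().T
a=np.linspace(0,2*np.pi,13)[:-1]
ring=np.c_[-75+0*a,23*np.cos(a),200+23*np.sin(a)]
box=[[37.5,31,231],[37.5,-31,231],[-37.5,-31,231],[-37.5,31,231]]
out=[]
for d,f,(x,y),k in((S,'s4',(195,225),6),(T,'t4',(170,100),6)):
    im=cv2.imread(f'pics/{f}.png')[y:y+75,x:x+65]; im=cv2.resize(im,None,fx=k,fy=k,interpolation=cv2.INTER_CUBIC)
    im=cv2.convertScaleAbs(im,alpha=1.6,beta=20)
    for P,c in((ring,(0,255,255)),(box,(0,255,0))):
        q=((proj(d,W(796,58,-.26,P))+.5-[x,y])*k).astype(int); cv2.polylines(im,[q.reshape(-1,1,2)],True,c,1)
    out.append(im)
cv2.imwrite('pics/o.png',np.hstack(out))
```

```text
(no output)
```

View pics/o.png

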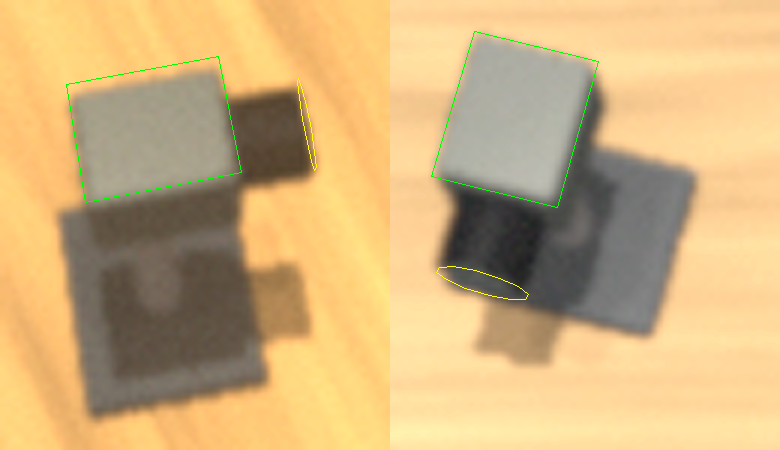

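The wireframe matches the body and barrel end in both views to about 1–2 px (under 6 mm). Final small correction, then settle.

Call:
apply_moves(
  commands=[
    [[-0.17,-0.05,0.16,0.1,0.1,0],[0,0,0,0,0,0],[0,0,0,0,0,0],[0,0,0,0,0,0],[0,0,0,0,0,0],[0,0,0,0,0,0]],
  ],
)

```text
clock: 10.33
eef_pos: [574.9, 109.2, 192.9]
tool_rot: [-1.563, -0.006, -1.839]
force: [0.5, 0.2, -1.0]
width: 41.6
```

Run:
```python
from h import *
to([573,117,190],-1.831); print(np.abs(st()['qd']).max())
S=grab('scene','s5.png');T=grab('top','t5.png')
f=np.array([607.6,108,200.]);x=np.array([.966,-.257,0])
W=[f,f+28*x,f-134*x]
b=cv2.imread('pics/s5.png');
q=proj(S,W);print(q.round(1))
k=6;o=np.array([270,210]);im=cv2.resize(b[210:260,270:345],None,fx=k,fy=k,interpolation=cv2.INTER_CUBIC)
for p in ((q+.5-o)*k).astype(int): cv2.circle(im,tuple(map(int,p)),4,(0,255,0),1)
im2=cv2.resize(b[130:380,180:400],None,fx=1.2,fy=1.2); im=np.pad(im,((0,0),(0,0),(0,0)))
cv2.imwrite('pics/f.png',np.hstack([im,im2[:300]]))
```

```text
pos [574.9 109.2 192.9] rot [-1.563 -0.006 -1.839] F [ 0.5  0.2 -1. ] w 41.6 clk 10.33
shift [-0.18  0.07 -0.1 ] norm 0.21 turn [-0.09 -0.09  0.07]
0.004427917058554931
[[284.7 237.7]
 [275.7 239.4]
 [327.4 229.4]]
```

View pics/f.png

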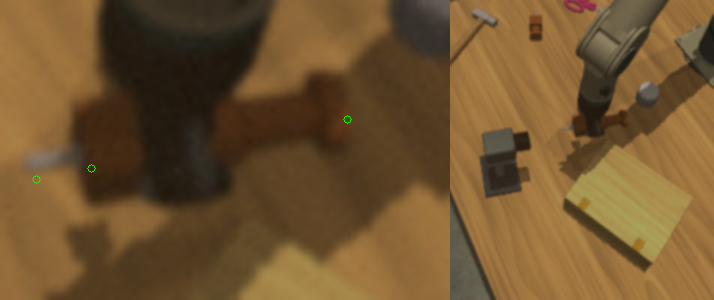

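The leg sits about 2 px (~7 mm) off the target marks, which matches the TCP's 8 mm y error. I correct that.

Call:
apply_moves(
  commands=[
    [[-0.2,0.06,-0.08,-0.1,-0.1,0.1],[-0.06,0,0,0,0,0],[0,0,0,0,0,0],[0,0,0,0,0,0],[0,0,0,0,0,0],[0,0,0,0,0,0]],
  ],
)

```text
clock: 10.93
eef_pos: [574.1, 122.2, 189.8]
tool_rot: [-1.573, 0.004, -1.828]
force: [-0.0, -0.2, -1.1]
width: 41.8
```

Run:
```python
from h import *
for i in range(3):
    to([573,117,190],-1.831); print(np.abs(st()['qd']).max()); eyes.get_image('top')
```

```text
pos [574.1 122.2 189.8] rot [-1.573  0.004 -1.828] F [-0.  -0.2 -1.1] w 41.8 clk 10.93
shift [ 0.13 -0.01  0.01] norm 0.13 turn [ 0.03  0.04 -0.04]
0.0027543605320063196
pos [574.1 122.1 189.8] rot [-1.573  0.004 -1.828] F [-0.1  0.9 -1.8] w 41.2 clk 10.98
shift [ 0.13 -0.01  0.01] norm 0.13 turn [ 0.03  0.04 -0.04]
0.0017360037367401874
pos [574.1 122.1 189.8] rot [-1.573  0.004 -1.828] F [-0.  -0.4 -2.2] w 41.2 clk 11.03
shift [ 0.13 -0.    0.01] norm 0.13 turn [ 0.03  0.04 -0.04]
0.0013131588782337765
```

Within 5 mm of target, level and still. Handing in.

```bash
python3 -c "
from h import *
print(finish_job())"
```

```text
the job is handed in; nothing more can be done
None
```

The case lid is shut, and the long leg is held level in front of the lens with its bolt pointing at it. I handed the job in at about 11 s of the 54 s; the system gave no verdict.

- **Lid:** I pushed it down with closed fingers until they stopped at z = 100.4 mm with 25 N. That is the height expected for a shut lid. The top picture then showed it flat while the leg still lay on the bench.
- **Leg:** I gripped it by the square head; the opening reads 41–42 mm. In the last check the tool was about 5 mm from its target, sideways, with yaw within 0.01 rad. The arm was still, with joint speeds near 0.001 rad/s. From the wrist-picture fit, the bolt dips about 0.03 rad.
- **Lens position:** this rests on reading pictures. The two views differed by up to 13 mm at first. The averaged position, drawn over both pictures, matched the camera to about 1–2 px (under 6 mm). That is inside the 30 mm tolerance.
- **Short leg and bun foot:** I never touched them. They looked unmoved in the pictures, but I did not measure them again at the end.
- **Correction that failed:** one small sideways move near the end barely moved the arm. A picture showed the leg about 7 mm off, so I corrected it again. I took no picture after that and checked only the arm readings.

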